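# Set the smoke extractor's air gate to the third click and start it

## Robot

A 7-joint arm with a two-finger parallel gripper is mounted at the origin on the work surface. World frame = base frame: x ahead of the robot, y to its left, z up, the work surface at z = 0. Lengths are in m, angles in rad, forces in N, time in s.
With the tool pointing down it reaches from about 0.425 to 0.925 m from the base axis. Payload 6.8 kg.
Tool frame: the origin (TCP) lies at the very end of the fingers, on their centre line; the grasp point (between the pads) lies 19 mm behind it (bot.grip_depth is the distance from the TCP to the grasp point, in m); z points along the fingers, y is the direction in which the jaws open and shut (so a half turn about z gives the same grasp; the last joint's range is limited). The gripper opens to 85 mm and grips with 20 to 120 N. Pads are 22 mm wide; open, the fingers measure 114 mm over their backs; the gripper's body (76 mm by 85 mm) begins 54 mm behind the grasp point. The pads swing forward as they close: fully open they stand 13 mm farther back than shut.
Start: joints at [1.199, 0.477, 0.022, 1.555, -0.011, 1.109, -0.083], TCP at [0.176, -0.652, 0.231] pointing down, gripper open.
Joint ranges: [-2.96, 2.96], [-0.34, 2.1], [-1.41, 1.46], [0.24, 2.44], [-1.37, 4.51], [0.17, 1.92], [-2.96, 2.96]. Speed limits (rad/s): [2.39, 2.39, 3.14, 3.14, 3.14, 3.14, 3.14].

## Interface

Orientations are given as a unit quaternion [w, x, y, z].
In Python, from station import bot gives the robot as it stands.
- The arm moves only by the tool step_arm, never from a script. Its argument "increments" is a list of rows, each a list of 7 numbers: the shift along the world's x, y, z in m, then the turn, a rotation vector about the world's x, y, z in degrees, then the gripper command: -1 is fully open, 1 is shut, values between are in proportion. In form: [[dx, dy, dz, rx, ry, rz, fingers], ...]. A call has 1 to 10 rows; each row is the pose to reach, as a shift and turn from the pose commanded when the call began; what a row does not reach only later rows make up. A row lasts 1/12 s, in which the tool goes at most 41.7 mm and 7.16 degrees, less where a joint would pass 70% of its speed; a pose out of reach is approached as far as the arm can. A call with a gripper value outside its range is refused whole. The fingers move at their own pace and stop on an object; "force" is the grip in N (left out, the last holds). Time passes only in rows, so rows that repeat a pose let the fingers close. It gives the time, the measured TCP pose, the force and the opening at its end, in the units of the state.
- bot.get_obs(): the state, without advancing time (a new reading comes with each control period).
- bot.read_camera(name): name is "side" or "top" or "wrist"; returns a dict with "color" (480x640x3 uint8, red, green, blue), "intrinsics" (3x3 intrinsics, pixels), "D" ([k1, k2, p1, p2, k3] as OpenCV has them; the pictures are not rectified), "extrinsics" (4x4, takes a point from camera to world coordinates). Camera axes: x right, y up, looking along -z (the intrinsics and any distortion apply to the point x, -y, -z); pixel columns grow to the right and rows downward; lengths in m; the calibration is good to about 2 mm. A picture is of the moment at which its call begins. There is no depth.
- bot.hand_in(): hands the job in, once; it reports no verdict.
Trained networks look in the newest picture that a camera, given by its name, has taken for a name from the list of things; names that differ only in an ending like _2 or _b are one class to them, and where a whole thing is asked for, a point or a joint stands for the part that bears it (a point fixed in the world has none). Each returns a list of dicts, best first, with "conf" (0 to 1); they miss things now and then, are a little off and sometimes report something else, mostly with a low value. They report only what shows in the picture. A call takes as long as a camera call.
- bot.recognise(thing, camera): "location" ([column, row] as shares, 0 to 1, of the picture: columns of its width, rows of its height, amid what is visible of it).
- bot.place_of(thing, camera): "location" ([column, row] as shares, 0 to 1, of the picture: columns of its width, rows of its height: a listed point, or the origin of a listed thing).
The state is a dict: "t": time; "q": joint angles; "joint_vel": joint speeds; "joint_torque": joint torques, N m; "eef_pos": TCP position; "tool_rot": TCP orientation; "contact_force": force on the tool from outside, world axes, zero at the start; "torque": the same for the moment, N m; "gripper_width": opening from 0.0 (shut) to 1.0 (fully open).
Only numpy, scipy, OpenCV 4.12 (cv2) and the standard library are available. Lean on these libraries where they do the work, as an engineer would, in place of code of your own. Each camera call takes 0.05 s, during which the arm holds its last target.

## Task

Get the smoke extractor ready for the next engraving: with a fingertip, gently slide its air-gate lever open and stop at the third click counted from the closed end (someone may have left it part-way), without ever running on into the fourth. Then press the flat round start button in with a fingertip and let go; leave the mushroom-headed stop button alone. Push only: pinch and lift nothing, and leave everything that stands about where it is.

Things in the scene. Friction and masses are not known exactly. Their poses are not given: they have to be found in the camera images.
- extractor: bench smoke extractor, dark steel box 240 (x) x 300 (y) x 160 mm high with bare aluminium top, fixed to the bench, may stand turned. Origin: centre of its underside; -x its front (filter drawer), y its left, z up. On top, mm: at the left a barred air intake 120 x 70 centred at (20, 95); in front of it a 10 mm slot along y at x = -70 with the lever; at the right, y = -95, two buttons
- air_gate (a joint): travel in m of the air-gate lever along its slot: 0 closed, at the slot's left (+y) end, far from the buttons; it grows as the lever slides to the extractor's -y, towards the buttons, and a white plate uncovers the intake. Notches every 0.014: closed 0, clicks one to five at 0.014, 0.028, 0.042, 0.056, 0.070 (fully open); plain stops 1.5 mm beyond both ends. Starts from 0 to the second click
- closed_mark (a point): point on the extractor's top, over the slot, where the lever stands when closed: (-70, 95, 160) mm in its frame; black marks beside the slot, one per notch, the end ones longer. Feel of the lever: a push of 4 to 5 N climbs out of a notch until half-way to the next, where the lever suddenly gives, jumps ahead of the finger into the next notch (a click) and stays; pushed on, 4 to 5 N is felt again
- tab_center (a point): centre of the lever's upright black thumb tab, 26 mm (x) x 7 mm (y, along its travel) x 26 mm high, 17 mm above the extractor's top (tab's upper edge 30 mm above it). Axes as the extractor's; it moves with the lever. At least 25 mm is free beside either broad face, also at every notch up to the third
- gate_tab: the lever with its tab and gate plate, one piece; its origin lies 21 mm below the tab's centre, in the slot
- start_button (a joint): travel in m of the start button: 0 = out, 0.005 = fully in; a spring button, 1.5 N to begin and 5 N fully in; it comes back out when let go. More than 3 mm counts as pressed
- start_button_top (a point): centre of the upper face of the start button: flat bare-steel disc of 22 mm diameter, 5 mm proud of a black collar of 38 mm diameter and 12 mm height; the face is 17 mm above the extractor's top, at (-70, -95) mm in its frame. Pressed straight down
- stop_button (a joint): travel in m of the stop button: 0 = out, 0.005 = fully in; must not be pressed
- stop_button_top (a point): top of the stop button: a domed black mushroom head of 40 mm diameter on a steel stem, 32 mm above the extractor's top, 75 mm behind the start button (at (5, -95) mm in the extractor's frame)
- coaster: loose wooden disc, 70 mm diameter, 9 mm thick, lying on the extractor's top behind the stop button; origin under its centre
- focus_gauge: loose aluminium spool-shaped focus gauge, 22 mm diameter, 38 mm high, standing on the extractor's top between lever and buttons; origin under its centre
- tumbler: loose steel tumbler, 80 mm mouth, 115 mm high, on the bench to the left; origin under its centre
- mug: loose white mug, 80 mm mouth, 92 mm high, on the bench to the left; origin under its centre
- spray_bottle: loose glass bottle with a metal cap, 44 mm diameter, 135 mm high, on the bench behind the extractor; origin under its centre
- tube_a: loose clear tube, 19 mm diameter, 78 mm high, standing on the bench in front of the engraver; origin under its centre
- tube_b: loose metal tube, 19 mm diameter, 78 mm high, standing on the bench in front of the engraver; origin under its centre
- model_plane: loose plywood model biplane, 165 mm long, 200 mm span, 85 mm high, on the bench to the left; origin on the bench below its middle, x towards its nose
- engraver: fixed black open-frame laser engraver on the bench to the right, 400 (x) x 380 (y) mm, up to 185 mm high; origin under its centre

How it is judged:
On the way, in this order (a step that is already met when the one before it is completed fails the run):
1. the air-gate lever rests in the third notch from the closed end (value of joint air_gate between 0.0385 and 0.0455 m and velocity of joint air_gate between -0.01 and 0.01 m/s), for 0.2 s.
2. the start button is pressed in (value of joint start_button above 0.003 m), for 0.05 s.
At the end, for the whole second after the job is handed in: the lever rests in the third notch (0.042 m, within 3.5 mm), the start button is back out, the stop button is untouched (all of step 1 and value of joint each of start_button, stop_button below 0.001 m).
It fails at once if the lever runs past the third notch into the fourth (more than 0.049 m) (value of joint air_gate above 0.049 m).
It fails at once if the lever tab is pinched or forced (more than 30 N) (contact force between the fingers and gate_tab above 30 N).
It fails at once if the stop button is pressed (more than 2 mm) (value of joint stop_button above 0.002 m).
It fails at once if a loose thing is pushed or lifted more than 20 mm from its place (distance of any of coaster, focus_gauge, tumbler, mug, spray_bottle, tube_a, tube_b, model_plane from where it was at the start of the episode above 0.02 m).
It also fails if it takes over 54 s, if anything falls off the work surface, if the arm or the gripper's body presses on something with over 40 N, if the wrist force passes 120 N, or if a joint passes its speed limit or range.

## Working session

There is one attempt and no reset: what is moved stays moved. The work goes in short steps, Python scripts to look and compute and a tool call to move; the robot and the scene stay as the last step left them, time stands still between calls to the robot, and variables do not carry over. Pictures are saved under pics/ and viewed, and the job is handed in when it is done.

Besides the shell and the picture viewer there is one more tool, called after ">>>" as name([rows], argument=value, ...), one row to a line, values as JSON. step_arm: Moves the arm, as the interface text tells. Its arguments: {"type":"object","properties":{"increments":{"type":"array","items":{"type":"array","items":{"type":"number"}}},"force":{"type":"number"}},"required":["increments"]}

```bash
ls; mkdir -p pics; python3 - <<'E'
from station import bot
import cv2,json
print(bot.get_obs())
for c in ["side","top","wrist"]:
    d=bot.read_camera(c)
    cv2.imwrite(f"pics/{c}0.png",d["color"][:,:,::-1])
    print(c,d["intrinsics"],d["D"],d["extrinsics"])
    for t in ["extractor","closed_mark","tab_center","start_button_top","stop_button_top","focus_gauge"]:
        try: print(t,[(round(r["location"][0]*640,1),round(r["location"][1]*480,1),round(r["conf"],2)) for r in bot.place_of(t,c)][:3])
        except Exception as e: print(t,e)
E
```

```text
pics
{'t': 0.0, 'q': array([ 1.19890437,  0.47782187,  0.02230372,  1.55644243, -0.01148933,
        1.10924444, -0.08309576]), 'joint_vel': array([ 9.49593270e-04,  3.30415659e-04,  1.45385759e-03, -1.57775453e-03,
        6.45326170e-05,  5.71725764e-04,  1.70153741e-04]), 'joint_torque': array([ 8.49820208e-04, -5.96447325e+01,  1.60890877e+00, -2.81196606e+01,
        1.25965310e-02,  9.35904711e-03,  2.51149100e-05]), 'eef_pos': array([ 0.1758584 , -0.65109668,  0.2303142 ]), 'tool_rot': array([-8.75910335e-04,  9.91309809e-01,  1.31544906e-01, -1.79888733e-04]), 'contact_force': array([-0.53296042,  0.15417501,  0.89110228]), 'torque': array([0.06229268, 0.00692358, 0.01125191]), 'gripper_width': 0.9968806201072044}
side [[460.2962449    0.         318.22496025]
 [  0.         460.2962449  236.97949667]
 [  0.           0.           1.        ]] [0.03965529 0.         0.         0.         0.        ] [[ 0.87524875  0.37095372 -0.31037552  0.25196654]
 [-0.48342519  0.69147063 -0.53681324 -0.61796757]
 [ 0.01548268  0.61988846  0.78453718  0.96230549]
 [ 0.          0.         
[... 699 characters left out ...]
r []
start_button_top [(307.8, 258.2, 0.45)]
stop_button_top [(300.9, 225.6, 0.57)]
focus_gauge [(301.2, 224.0, 0.67), (283.2, 254.9, 0.46)]
wrist [[363.33896009   0.         317.28151529]
 [  0.         363.33896009 241.6060657 ]
 [  0.           0.           1.        ]] [-0.07235661  0.          0.          0.          0.        ] [[ 2.61838217e-01  9.20733829e-01  2.89292179e-01  2.51480144e-01]
 [-9.65111510e-01  2.49573985e-01  7.91997416e-02 -6.32284426e-01]
 [ 7.22079488e-04 -2.99936731e-01  9.53958823e-01  3.74269257e-01]
 [ 0.00000000e+00  0.00000000e+00  0.00000000e+00  1.00000000e+00]]
extractor []
closed_mark []
tab_center []
start_button_top []
stop_button_top []
focus_gauge []
```

View pics/side0.png

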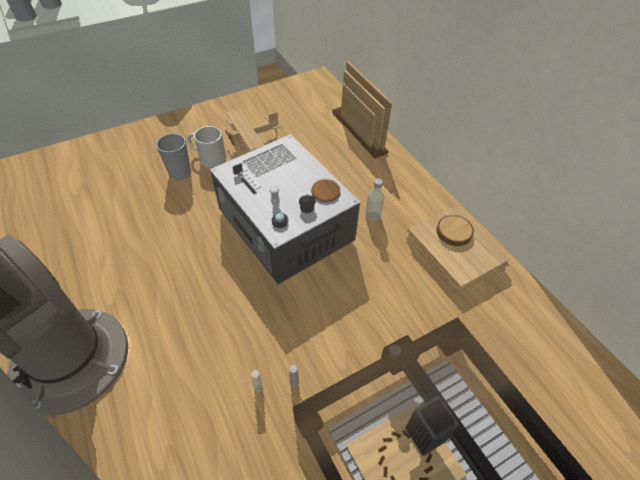

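View pics/top0.png

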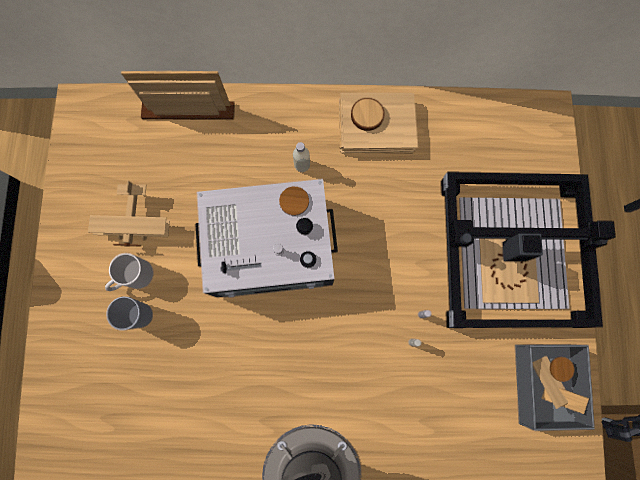

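```bash
python3 - <<'E'
import cv2
a=cv2.imread("pics/side0.png")[130:260,190:350]; cv2.imwrite("pics/side0c.png",cv2.resize(a,None,fx=4.6,fy=4.6,interpolation=cv2.INTER_CUBIC))
a=cv2.imread("pics/top0.png")[175:295,200:340]; cv2.imwrite("pics/top0c.png",cv2.resize(a,None,fx=5,fy=5,interpolation=cv2.INTER_CUBIC))
E
```

```text
(no output)
```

View pics/side0c.png

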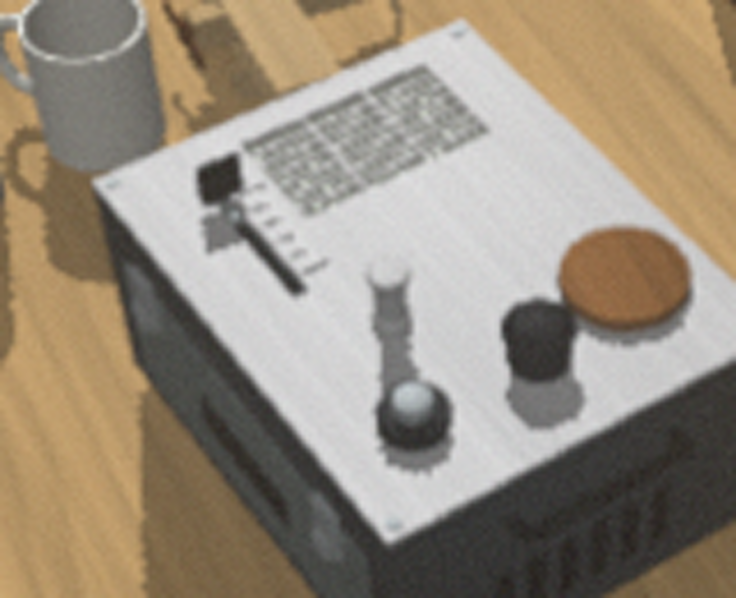

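View pics/top0c.png

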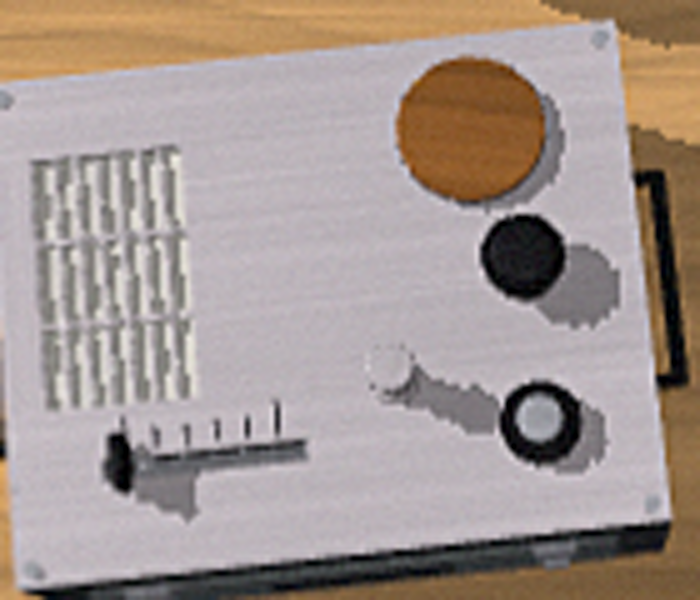

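```bash
cat > h.py <<'E'
import numpy as np,cv2
from station import bot
from scipy.optimize import least_squares
F=np.diag([1.,-1,-1])
def proj(d,P):
    E=np.array(d["extrinsics"]);R=(E[:3,:3]@F).T;t=-R@E[:3,3]
    return cv2.projectPoints(np.atleast_2d(np.array(P,float)),cv2.Rodrigues(R)[0],t,np.array(d["intrinsics"]),np.array(d["D"]))[0][:,0]
def ray(d,uv):
    E=np.array(d["extrinsics"])
    n=cv2.undistortPoints(np.array([[uv]],float),np.array(d["intrinsics"]),np.array(d["D"]))[0,0]
    return E[:3,3],E[:3,:3]@F@np.array([n[0],n[1],1])
def onz(d,uv,z):
    o,v=ray(d,uv); return o+v*(z-o[2])/v[2]
def e2w(p,P):
    P=np.atleast_2d(np.array(P,float))/1000;c,s=np.cos(p[2]),np.sin(p[2])
    return np.c_[p[0]+c*P[:,0]-s*P[:,1],p[1]+s*P[:,0]+c*P[:,1],P[:,2]]
E
python3 - <<'E'
from h import *
T=bot.read_camera("top");S=bot.read_camera("side")
M=[[-120,150,160],[-120,-150,160],[120,-150,160],[-70,-95,177]]
top=np.array([[20,587],[669,524],[612,19],[541,418]])/5+[200,175]
Ms=[[-120,150,160],[120,150,160],[-120,-150,160],[-70,-95,177]]
side=np.array([[95,180],[463,19],[386,545],[408,403]])/4.6+[190,130]
def res(p,w=(1,1)): return np.r_[w[0]*(proj(T,e2w(p,M))-top).ravel(),w[1]*(proj(S,e2w(p,Ms))-side).ravel()]
for w in [(1,1),(1,0),(0,1)]:
    r=least_squares(lambda p:res(p,w),[.5,.05,.1]);print(w,r.x,np.degrees(r.x[2]));print(res(r.x).reshape(-1,2).round(1).tolist())
    if w==(1,1): np.save("p.npy",r.x);p=r.x
for n,P in dict(closed=[-70,95,160],tab0=[-70,95,177],tab1=[-70,81,177],tab2=[-70,67,177],tabtop0=[-70,95,190],tabtop1=[-70,81,190],tabtop2=[-70,67,190],start=[-70,-95,177],stop=[5,-95,192]).items():
    print(n,e2w(p,P).round(4),"crop top",((proj(T,e2w(p,P))-[200,175])*5).round(0),"side",((proj(S,e2w(p,P))-[190,130])*4.6).round(0))
for n,uv in dict(tick0=[123,425],tick5=[278,418]).items(): print(n,onz(T,np.array(uv)/5+[200,175],.16))
# gauge
print(proj(T,[[.5,0,.16]]))
o1,v1=ray(T,np.array([391,368])/5+[200,175]);o2,v2=ray(S,np.array([389,273])/4.6+[190,130])
A=np.c_[v1,-v2];s=np.linalg.lstsq(A,o2-o1,rcond=None)[0];print("gauge top",o1+s[0]*v1,o2+s[1]*v2)
o1,v1=ray(T,np.array([119,460])/5+[200,175]);o2,v2=ray(S,np.array([219,180])/4.6+[190,130])
A=np.c_[v1,-v2];s=np.linalg.lstsq(A,o2-o1,rcond=None)[0];w=(o1+s[0]*v1+o2+s[1]*v2)/2;print("tab",o1+s[0]*v1,o2+s[1]*v2)
c,s=np.cos(p[2]),np.sin(p[2]);print(np.array([[c,s],[-s,c]])@(w[:2]-p[:2]))
E
```

```text
(1, 1) [0.57192319 0.11203636 0.11228951] 6.43371488884601
[[-1.0, 0.3], [0.6, -0.7], [1.0, 0.4], [-0.1, 0.3], [-0.7, -0.1], [-0.0, -0.0], [0.0, -0.4], [0.7, -0.3]]
(1, 0) [0.57193244 0.1124111  0.11522002] 6.6016206179507195
[[-1.0, 0.5], [0.5, -0.9], [0.6, 0.2], [-0.2, 0.2], [-0.8, -0.0], [-0.3, -0.1], [0.2, -0.5], [0.8, -0.4]]
(0, 1) [0.57167057 0.11131627 0.10869869] 6.227976284169562
[[-0.9, 0.2], [0.7, -0.3], [1.5, 0.7], [0.1, 0.6], [-0.6, -0.1], [0.3, 0.2], [-0.3, -0.1], [0.6, -0.0]]
closed [[0.4917 0.1986 0.16  ]] crop top [[128. 468.]] side [[223. 202.]]
tab0 [[0.4917 0.1986 0.177 ]] crop top [[121. 462.]] side [[219. 179.]]
tab1 [[0.4933 0.1847 0.177 ]] crop top [[152. 459.]] side [[233. 194.]]
tab2 [[0.4949 0.1708 0.177 ]] crop top [[183. 456.]] side [[246. 209.]]
tabtop0 [[0.4917 0.1986 0.19  ]] crop top [[115. 458.]] side [[216. 160.]]
tabtop1 [[0.4933 0.1847 0.19  ]] crop top [[147. 455.]] side [[230. 176.]]
tabtop2 [[0.4949 0.1708 0.19  ]] crop top [[178. 452.]] side [[243. 191.]]
start [[0.513  0.0098 0.177 ]] crop top [[540. 420.]] side [[411. 402.]]
stop [[0.5875 0.0182 0.192 ]] crop top [[523. 251.]] side [[538. 317.]]
tick0 [0.51141784 0.20189791 0.16      ]
tick5 [0.51534305 0.13075671 0.16      ]
[[312.43078635 265.71921775]]
gauge top [0.53265751 0.07625839 0.19626475] [0.53391853 0.07596805 0.19646592]
tab [0.49314783 0.20003917 0.17468283] [0.49185677 0.20029523 0.17455565]
[-0.06904532  0.09647521]
```

>>> step_arm([
  [0.01,0.01,0.03,0,0,-2,1],
  [0.03,0.04,0.06,0,0,-4,1],
  [0.055,0.07,0.08,0,0,-6,1],
  [0.08,0.1,0.09,0,0,-8.7,1],
  [0.107,0.132,0.1,0,0,-8.7,1],
  [0.133,0.164,0.1,0,0,-8.7,1],
  [0.159,0.196,0.1,0,0,-8.7,1],
  [0.185,0.228,0.1,0,0,-8.7,1],
  [0.211,0.26,0.1,0,0,-8.7,1],
  [0.237,0.292,0.1,0,0,-8.7,1],
])

```text
t: 1.98
eef_pos: [0.4109, -0.3616, 0.3317]
tool_rot: [0.0, 0.998, 0.056, 0.0]
contact_force: [-0.0, -1.7, 0.1]
gripper_width: -0.002
```

>>> step_arm([
  [0.006,0.035,0,0,0,0,1],
  [0.012,0.075,0,0,0,0,1],
  [0.018,0.115,0,0,0,0,1],
  [0.024,0.155,0,0,0,0,1],
  [0.03,0.195,0,0,0,0,1],
  [0.036,0.235,0,0,0,0,1],
  [0.042,0.275,0,0,0,0,1],
  [0.048,0.315,0,0,0,0,1],
  [0.054,0.35,0,0,0,0,1],
  [0.054,0.37,0,0,0,0,1],
])

```text
t: 2.82
eef_pos: [0.4644, 0.0114, 0.3318]
tool_rot: [-0.001, 0.998, 0.058, 0.001]
contact_force: [0.4, 0.3, 0.2]
gripper_width: -0.005
```

```bash
python3 - <<'E'
from h import *
d=bot.read_camera("wrist"); cv2.imwrite("pics/w1.png",d["color"][:,:,::-1])
print({k:v for k,v in bot.get_obs().items() if k in("t","eef_pos","contact_force","tool_rot")})
p=np.load("p.npy")
for t,P in [("closed_mark",[-70,95,160]),("tab_center",[-70,95,177]),("start_button_top",[-70,-95,177]),("stop_button_top",[5,-95,192])]:
    print(t,[(round(r["location"][0]*640,1),round(r["location"][1]*480,1),round(r["conf"],2)) for r in bot.place_of(t,"wrist")][:3],proj(d,e2w(p,P)).round(1))
E
```

```text
{'t': 2.8667, 'eef_pos': array([0.46400248, 0.01416336, 0.33187516]), 'tool_rot': array([-1.18440116e-03,  9.98181984e-01,  6.02561434e-02,  7.21614414e-04]), 'contact_force': array([-1.04614035,  2.85830019, -0.49680403])}
closed_mark [(105.6, 161.9, 0.96)] [[107.7 165.6]]
tab_center [(95.2, 163.9, 0.57)] [[ 96.7 167.7]]
start_button_top [(325.6, 162.9, 0.59)] [[325.1 166.9]]
stop_button_top [(325.2, 60.0, 0.94), (91.2, 163.6, 0.44)] [[326.7  64.1]]
```

View pics/w1.png

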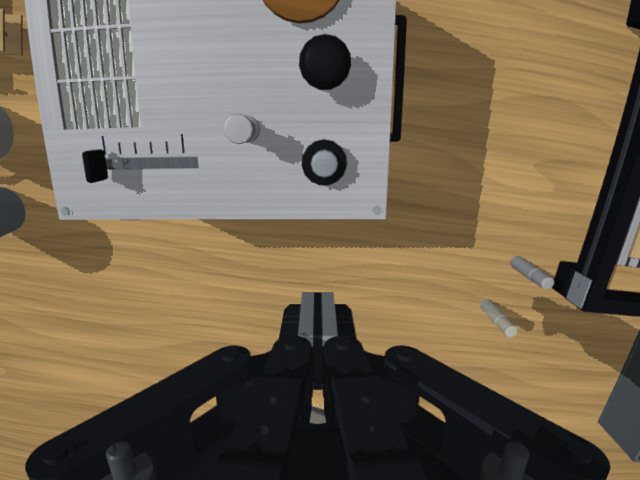

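>>> step_arm([
  [0.004,0.035,0,0,0,0,1],
  [0.008,0.075,0,0,0,0,1],
  [0.012,0.115,0,0,0,0,1],
  [0.016,0.155,0,0,0,0,1],
  [0.02,0.19,0,0,0,0,1],
  [0.022,0.215,0,0,0,0,1],
  [0.022,0.215,-0.03,0,0,0,1],
  [0.022,0.215,-0.06,0,0,0,1],
  [0.022,0.215,-0.08,0,0,0,1],
  [0.022,0.215,-0.08,0,0,0,1],
])

```text
t: 3.9
eef_pos: [0.4845, 0.2183, 0.2468]
tool_rot: [0.002, 0.998, 0.055, -0.004]
contact_force: [0.5, -1.0, 0.5]
gripper_width: -0.001
```

>>> step_arm([
  [0,0,0,0,0,0,1],
  [0,0,0,0,0,0,1],
])

```text
t: 4.07
eef_pos: [0.4871, 0.2212, 0.2527]
tool_rot: [-0.0, 0.998, 0.055, 0.001]
contact_force: [0.5, -1.3, 0.3]
gripper_width: 0.001
```

```bash
python3 - <<'E'
from h import *
d=bot.read_camera("wrist"); cv2.imwrite("pics/w2.png",d["color"][:,:,::-1])
o=bot.get_obs();print({k:v for k,v in o.items() if k in("t","eef_pos","contact_force","tool_rot")})
p=np.load("p.npy")
for t,P in [("closed_mark",[-70,95,160]),("tab_center",[-70,95,177]),("start_button_top",[-70,-95,177]),("stop_button_top",[5,-95,192])]:
    print(t,[(round(r["location"][0]*640,1),round(r["location"][1]*480,1),round(r["conf"],2)) for r in bot.place_of(t,"wrist")][:3],proj(d,e2w(p,P)).round(1))
print("tcp px",proj(d,[o["eef_pos"],o["eef_pos"]+[0,0,.02],o["eef_pos"]+[0,0,.04]]))
E
```

```text
{'t': 4.1167, 'eef_pos': array([0.48723211, 0.22153271, 0.25306975]), 'tool_rot': array([-4.32396008e-04,  9.98472125e-01,  5.52406655e-02,  1.30269367e-03]), 'contact_force': array([0.44525897, 0.27613207, 0.6500732 ])}
closed_mark [(347.6, 240.7, 0.59)] [[349.5 244.6]]
tab_center [(349.2, 250.8, 0.94)] [[351.7 252.7]]
start_button_top [(636.4, 249.3, 0.75)] [[629.9 251.8]]
stop_button_top [] [[676.1 139.6]]
tcp px [[314.27194974 313.44263392]
 [313.88089861 338.39942298]
 [313.37367405 370.90149384]]
```

View pics/w2.png

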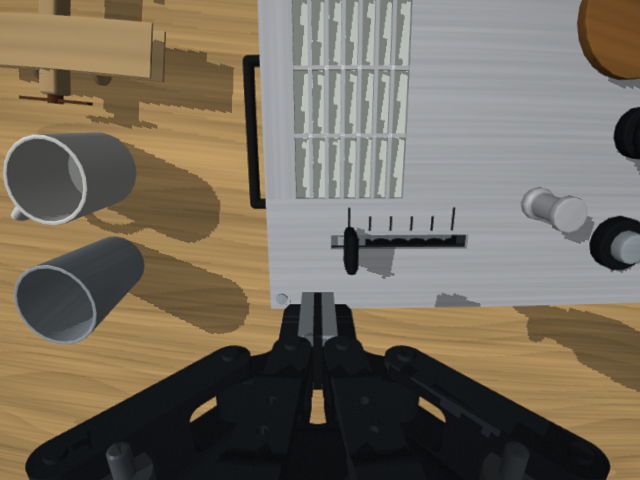

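>>> step_arm([
  [0,0,-0.02,0,0,0,1],
  [0,0,-0.04,0,0,0,1],
  [0,0,-0.055,0,0,0,1],
  [0,0,-0.065,0,0,0,1],
  [0,0,-0.072,0,0,0,1],
  [0,0,-0.077,0,0,0,1],
  [0,0,-0.08,0,0,0,1],
  [0,0,-0.081,0,0,0,1],
  [0,0,-0.081,0,0,0,1],
  [0,0,-0.081,0,0,0,1],
])

```text
t: 5.15
eef_pos: [0.4864, 0.2218, 0.1709]
tool_rot: [-0.0, 0.998, 0.056, 0.0]
contact_force: [-0.5, 0.6, 0.2]
gripper_width: -0.001
```

>>> step_arm([
  [0,-0.001,0,0,0,0,1],
  [0,-0.002,0,0,0,0,1],
  [0,-0.003,0,0,0,0,1],
  [0,-0.004,0,0,0,0,1],
  [0.001,-0.005,0,0,0,0,1],
  [0.001,-0.006,0,0,0,0,1],
  [0.001,-0.006,0,0,0,0,1],
  [0.001,-0.006,0,0,0,0,1],
])

```text
t: 5.82
eef_pos: [0.4867, 0.2165, 0.1704]
tool_rot: [-0.0, 0.998, 0.056, -0.0]
contact_force: [-1.6, 4.4, -0.6]
gripper_width: 0.001
```

```bash
cat > look.py <<'E'
from h import *
import sys
n=sys.argv[1]
p=np.load("p.npy")
for c,box in [("wrist",(120,400,230,530)),("side",(130,260,190,350))]:
    d=bot.read_camera(c);a=d["color"][box[0]:box[1],box[2]:box[3],::-1]
    f=2.4 if c=="wrist" else 4.5
    cv2.imwrite(f"pics/{c}{n}.png",cv2.resize(a,None,fx=f,fy=f,interpolation=cv2.INTER_CUBIC))
o=bot.get_obs();e=o["eef_pos"];c,s=np.cos(p[2]),np.sin(p[2]);r=e[:2]-p[:2]
print("t",o["t"],"eef",e.round(4),"F",o["contact_force"].round(2),"in ext frame mm",(1000*np.array([c*r[0]+s*r[1],-s*r[0]+c*r[1]])).round(1))
E
python3 look.py 3
```

```text
t 5.9167 eef [0.4867 0.2164 0.1704] F [-2.79  3.13  0.9 ] in ext frame mm [-73.  113.2]
```

View pics/wrist3.png

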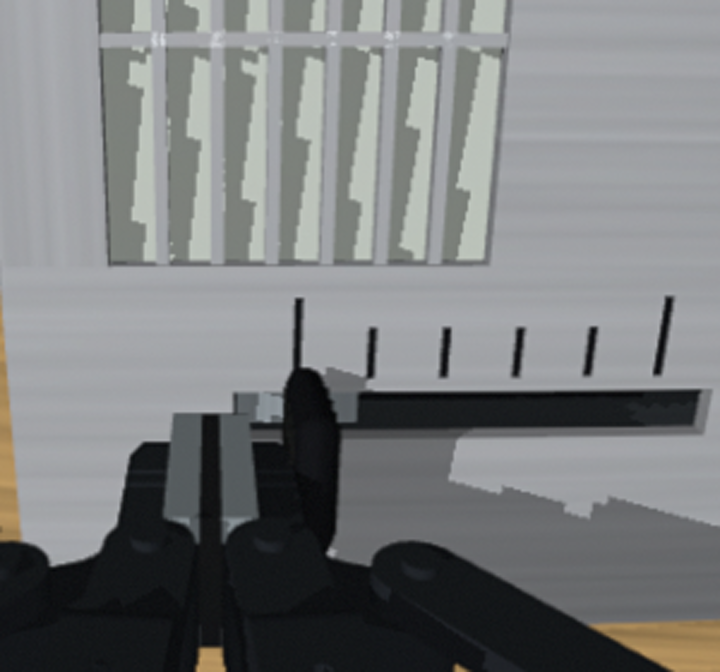

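View pics/side3.png

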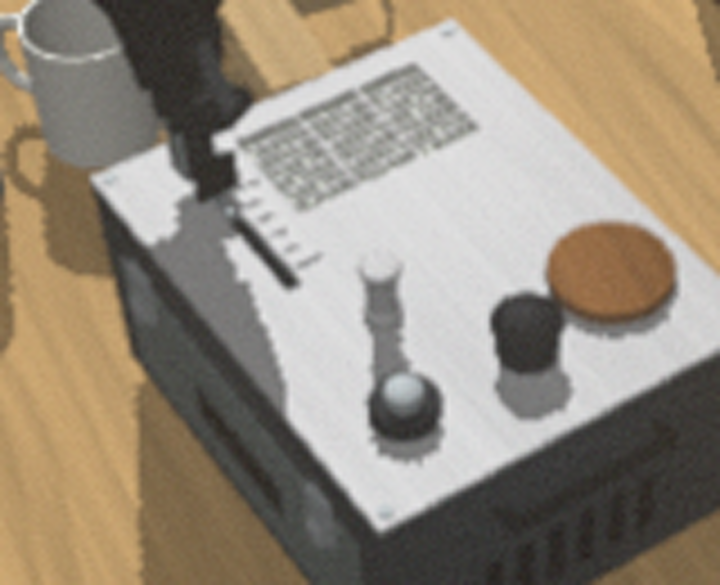

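>>> step_arm([
  [0,-0.001,0,0,0,0,1],
  [0,-0.002,0,0,0,0,1],
  [0,-0.003,0,0,0,0,1],
  [0,-0.004,0,0,0,0,1],
  [0.001,-0.005,0,0,0,0,1],
  [0.001,-0.005,0,0,0,0,1],
  [0.001,-0.005,0,0,0,0,1],
])

```text
t: 6.5
eef_pos: [0.4886, 0.2094, 0.1702]
tool_rot: [0.001, 0.998, 0.055, 0.0]
contact_force: [0.6, -0.2, -0.6]
gripper_width: -0.007
```

```bash
python3 look.py 4
```

```text
t 6.6 eef [0.4884 0.2097 0.1702] F [ 0.74 -0.13 -0.24] in ext frame mm [-72.  106.4]
```

View pics/wrist4.png

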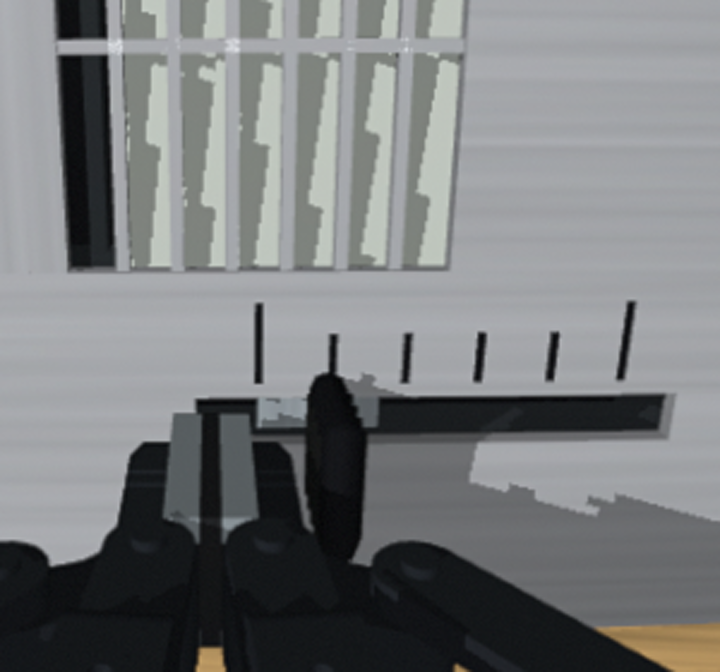

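>>> step_arm([
  [0,-0.002,0,0,0,0,1],
  [0,-0.004,0,0,0,0,1],
  [0.001,-0.006,0,0,0,0,1],
  [0.001,-0.007,0,0,0,0,1],
  [0.001,-0.008,0,0,0,0,1],
  [0.001,-0.009,0,0,0,0,1],
  [0.001,-0.01,0,0,0,0,1],
  [0.001,-0.011,0,0,0,0,1],
  [0.001,-0.011,0,0,0,0,1],
])

```text
t: 7.35
eef_pos: [0.4893, 0.2007, 0.1705]
tool_rot: [-0.001, 0.998, 0.056, 0.001]
contact_force: [1.5, 5.5, -1.3]
gripper_width: -0.0
```

```bash
python3 look.py 5
```

```text
t 7.45 eef [0.4893 0.2006 0.1705] F [ 1.99  5.13 -2.27] in ext frame mm [-72.1  97.2]
```

View pics/wrist5.png

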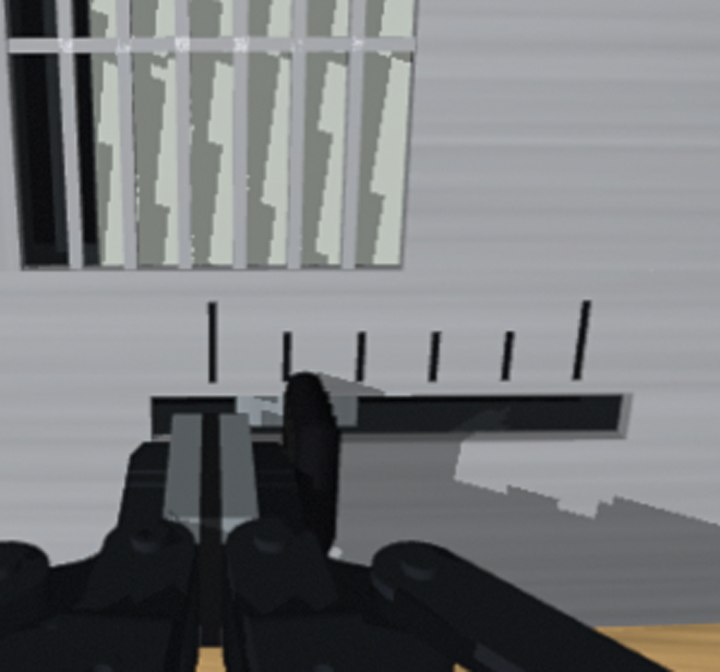

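>>> step_arm([
  [0,-0.001,0,0,0,0,1],
  [0,-0.002,0,0,0,0,1],
  [0,-0.003,0,0,0,0,1],
  [0,-0.004,0,0,0,0,1],
  [0.001,-0.005,0,0,0,0,1],
  [0.001,-0.005,0,0,0,0,1],
])

```text
t: 7.95
eef_pos: [0.4899, 0.1933, 0.1701]
tool_rot: [0.001, 0.998, 0.055, -0.0]
contact_force: [0.5, -0.2, 0.3]
gripper_width: -0.003
```

```bash
python3 look.py 6
```

```text
t 8.05 eef [0.4899 0.1938 0.1701] F [-1.32 -0.21 -0.15] in ext frame mm [-72.4  90.4]
```

View pics/wrist6.png

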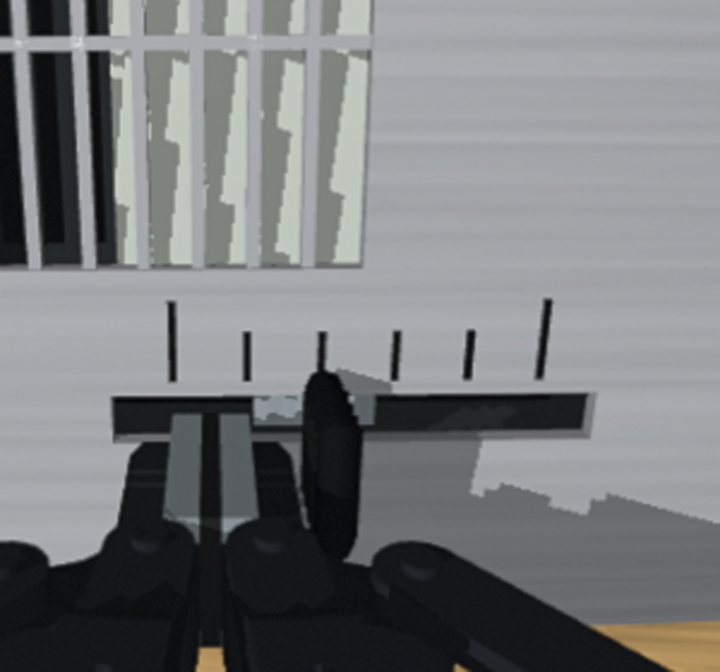

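>>> step_arm([
  [0,-0.002,0,0,0,0,1],
  [0,-0.004,0,0,0,0,1],
  [0.001,-0.005,0,0,0,0,1],
  [0.001,-0.006,0,0,0,0,1],
  [0.001,-0.007,0,0,0,0,1],
  [0.001,-0.008,0,0,0,0,1],
  [0.001,-0.009,0,0,0,0,1],
  [0.001,-0.01,0,0,0,0,1],
  [0.001,-0.01,0,0,0,0,1],
  [0.001,-0.01,0,0,0,0,1],
])

```text
t: 8.88
eef_pos: [0.4911, 0.1853, 0.1703]
tool_rot: [-0.001, 0.998, 0.056, 0.0]
contact_force: [1.1, 4.9, -3.9]
gripper_width: 0.002
```

>>> step_arm([
  [0,-0.001,0,0,0,0,1],
  [0,-0.0015,0,0,0,0,1],
  [0,-0.002,0,0,0,0,1],
  [0,-0.002,0,0,0,0,1],
])

```text
t: 9.22
eef_pos: [0.4911, 0.1813, 0.1703]
tool_rot: [0.001, 0.998, 0.055, -0.0]
contact_force: [-0.7, -0.1, 0.1]
gripper_width: -0.002
```

```bash
python3 look.py 7
```

```text
t 9.3167 eef [0.4911 0.1817 0.1703] F [-0.67  0.38  0.35] in ext frame mm [-72.6  78.3]
```

View pics/wrist7.png

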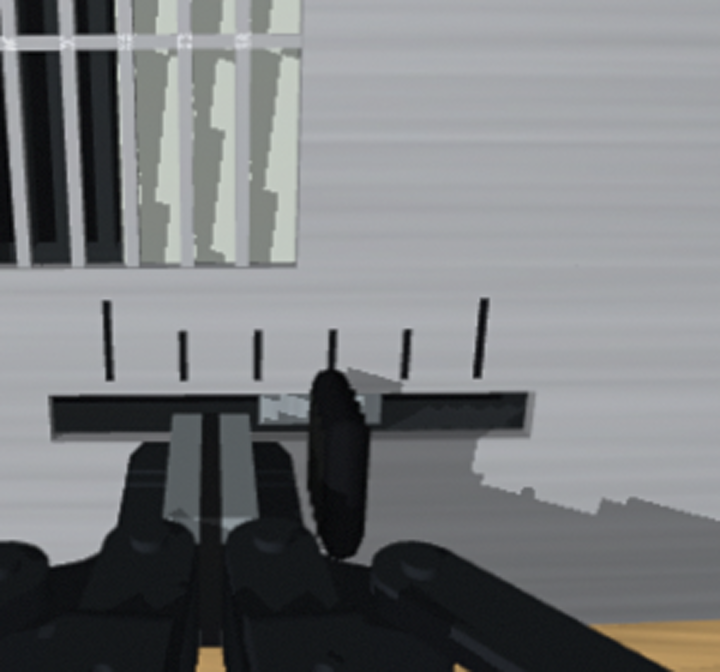

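>>> step_arm([
  [0,0.003,0,0,0,0,1],
  [0,0.006,0,0,0,0,1],
  [0,0.006,0.03,0,0,0,1],
  [0,0.006,0.07,0,0,0,1],
  [0.003,-0.02,0.08,0,0,0,1],
  [0.008,-0.06,0.08,0,0,0,1],
  [0.013,-0.1,0.08,0,0,0,1],
  [0.018,-0.14,0.08,0,0,0,1],
  [0.022,-0.165,0.08,0,0,0,1],
  [0.022,-0.172,0.08,0,0,0,1],
])

```text
t: 10.15
eef_pos: [0.5135, 0.005, 0.2501]
tool_rot: [0.001, 0.999, 0.052, -0.0]
contact_force: [-0.3, 0.0, -0.5]
gripper_width: -0.001
```

>>> step_arm([
  [0,0,0,0,0,0,1],
  [0,0,-0.015,0,0,0,1],
  [0,0,-0.03,0,0,0,1],
  [0,0,-0.03,0,0,0,1],
  [0,0,-0.03,0,0,0,1],
])

```text
t: 10.57
eef_pos: [0.5124, 0.0126, 0.22]
tool_rot: [-0.0, 0.998, 0.057, -0.001]
contact_force: [0.2, -0.8, 0.4]
gripper_width: -0.001
```

```bash
python3 look.py 8; python3 - <<'E'
from h import *
d=bot.read_camera("wrist"); cv2.imwrite("pics/w8.png",d["color"][:,:,::-1]);p=np.load("p.npy")
for t,P in [("tab_center",[-70,53,177]),("start_button_top",[-70,-95,177]),("stop_button_top",[5,-95,192])]:
    print(t,[(round(r["location"][0]*640,1),round(r["location"][1]*480,1),round(r["conf"],2)) for r in bot.place_of(t,"wrist")][:3],proj(d,e2w(p,P)).round(1))
E
```

```text
t 10.6667 eef [0.5134 0.012  0.2211] F [-0.81  0.35 -0.51] in ext frame mm [-69.4 -92.8]
tab_center [(61.0, 271.5, 0.75)] [[ 63.4 273.8]]
start_button_top [(319.8, 273.1, 0.61)] [[319.5 275.8]]
stop_button_top [(314.8, 131.4, 0.77), (210.1, 217.7, 0.34)] [[320.4 136.6]]
```

View pics/w8.png

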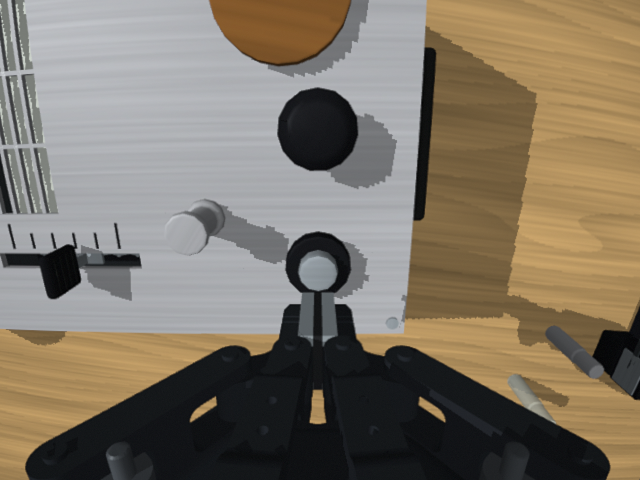

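View pics/side8.png

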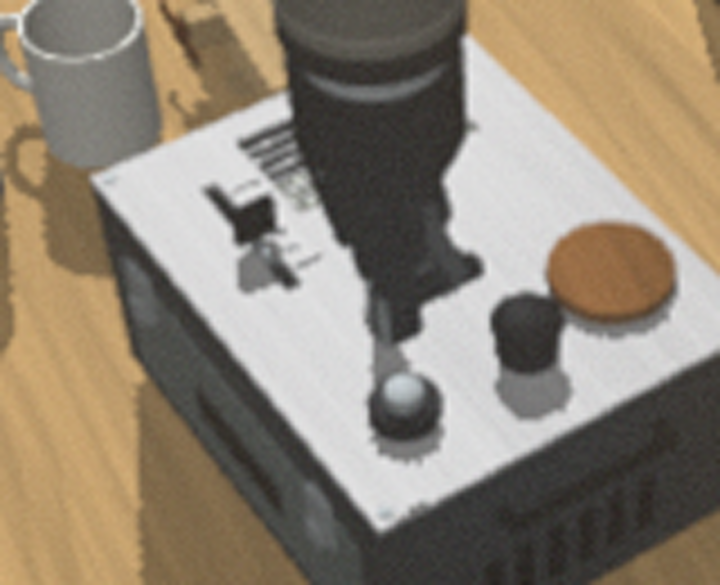

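>>> step_arm([
  [0.001,0,-0.01,0,0,0,1],
  [0.001,0,-0.02,0,0,0,1],
  [0.001,0,-0.03,0,0,0,1],
  [0.001,0,-0.036,0,0,0,1],
  [0.001,0,-0.039,0,0,0,1],
  [0.001,0,-0.041,0,0,0,1],
  [0.001,0,-0.042,0,0,0,1],
  [0.001,0,-0.042,0,0,0,1],
])

```text
t: 11.53
eef_pos: [0.5137, 0.0106, 0.1783]
tool_rot: [0.0, 0.998, 0.056, -0.0]
contact_force: [-2.1, -0.6, 3.2]
gripper_width: -0.0
```

>>> step_arm([
  [0,0,-0.002,0,0,0,1],
  [0,0,-0.003,0,0,0,1],
  [0,0,-0.004,0,0,0,1],
  [0,0,-0.004,0,0,0,1],
])

```text
t: 11.87
eef_pos: [0.5143, 0.0107, 0.1759]
tool_rot: [0.0, 0.998, 0.056, 0.0]
contact_force: [-6.5, -1.4, 15.0]
gripper_width: -0.001
```

```bash
python3 look.py 9; python3 - <<'E'
from h import *
d=bot.read_camera("wrist"); cv2.imwrite("pics/w9.png",d["color"][:,:,::-1])
E
```

```text
t 11.9667 eef [0.5144 0.0107 0.1759] F [-6.54 -2.26 15.57] in ext frame mm [-68.6 -94.2]
```

View pics/w9.png

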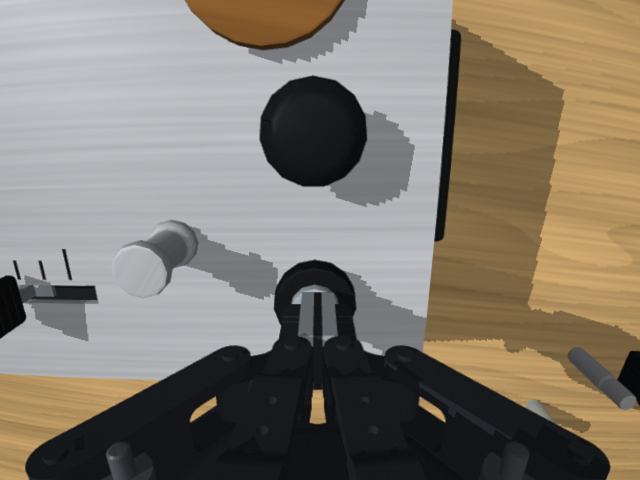

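View pics/side9.png

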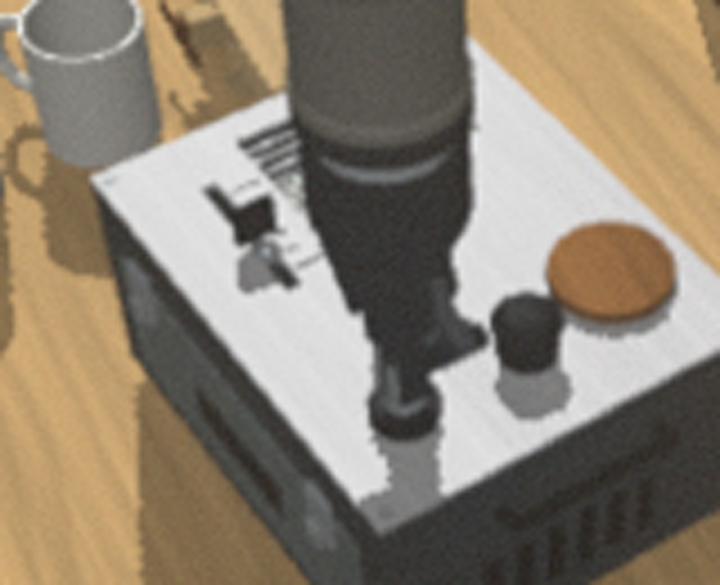

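```bash
python3 - <<'E'
import cv2
a=cv2.imread("pics/w9.png")[240:370,240:400];b=cv2.imread("pics/w8.png")[210:340,240:400]
cv2.imwrite("pics/z9.png",cv2.resize(cv2.hconcat([a,b]),None,fx=2.5,fy=2.5,interpolation=cv2.INTER_CUBIC))
E
```

```text
(no output)
```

View pics/z9.png

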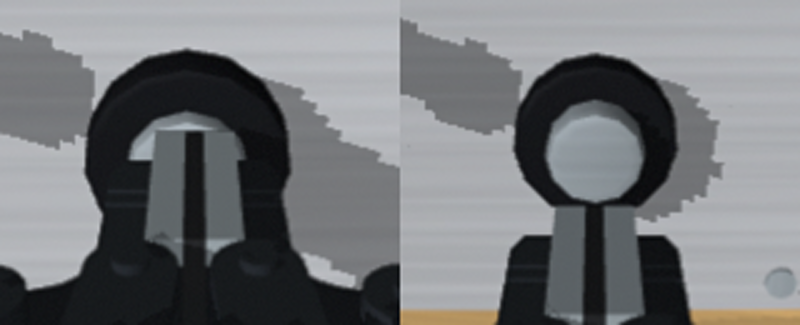

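>>> step_arm([
  [0,0,0.001,0,0,0,1],
  [0,0,0.001,0,0,0,1],
  [0,0,0.001,0,0,0,1],
])

```text
t: 12.27
eef_pos: [0.5143, 0.0107, 0.1761]
tool_rot: [0.0, 0.998, 0.056, 0.001]
contact_force: [-3.4, -0.8, 7.2]
gripper_width: 0.001
```

>>> step_arm([
  [0,0,0.001,0,0,0,1],
  [0,0,0.001,0,0,0,1],
  [0,0,0.001,0,0,0,1],
])

```text
t: 12.52
eef_pos: [0.5143, 0.0107, 0.1766]
tool_rot: [0.0, 0.998, 0.056, 0.0]
contact_force: [-2.2, -0.7, 4.2]
gripper_width: -0.002
```

>>> step_arm([
  [0,0,0.001,0,0,0,1],
  [0,0,0.001,0,0,0,1],
  [0,0,0.001,0,0,0,1],
])

```text
t: 12.77
eef_pos: [0.5143, 0.0107, 0.1774]
tool_rot: [-0.0, 0.998, 0.056, 0.0]
contact_force: [-0.7, -0.3, 4.4]
gripper_width: -0.003
```

>>> step_arm([
  [0,0,0.001,0,0,0,1],
  [0,0,0.001,0,0,0,1],
  [0,0,0.001,0,0,0,1],
])

```text
t: 13.02
eef_pos: [0.5143, 0.0107, 0.1784]
tool_rot: [-0.0, 0.998, 0.056, 0.0]
contact_force: [-0.9, -0.2, 2.6]
gripper_width: -0.002
```

>>> step_arm([
  [0,0,0.001,0,0,0,1],
  [0,0,0.001,0,0,0,1],
  [0,0,0.001,0,0,0,1],
])

```text
t: 13.27
eef_pos: [0.5142, 0.0107, 0.1794]
tool_rot: [-0.0, 0.998, 0.056, 0.0]
contact_force: [-0.2, 1.2, 1.8]
gripper_width: -0.002
```

>>> step_arm([
  [0,0,0.005,0,0,0,1],
  [0,0,0.02,0,0,0,1],
  [0,0,0.05,0,0,0,1],
  [-0.01,0,0.08,0,0,0,1],
  [-0.04,0,0.1,0,0,0,1],
  [-0.06,-0.02,0.1,0,0,0,1],
  [-0.07,-0.05,0.1,0,0,0,1],
  [-0.07,-0.05,0.1,0,0,0,1],
  [-0.07,-0.05,0.1,0,0,0,1],
  [-0.07,-0.05,0.1,0,0,0,1],
])

```text
t: 14.1
eef_pos: [0.444, -0.0391, 0.2793]
tool_rot: [-0.0, 0.998, 0.056, -0.0]
contact_force: [0.6, 0.1, -0.6]
gripper_width: 0.001
```

```bash
python3 look.py 10; python3 - <<'E'
from h import *
d=bot.read_camera("wrist"); cv2.imwrite("pics/w10.png",d["color"][:,:,::-1])
E
```

```text
t 14.2 eef [ 0.4443 -0.0384  0.2792] F [-0.11  0.24 -0.09] in ext frame mm [-143.7 -135.2]
```

View pics/w10.png

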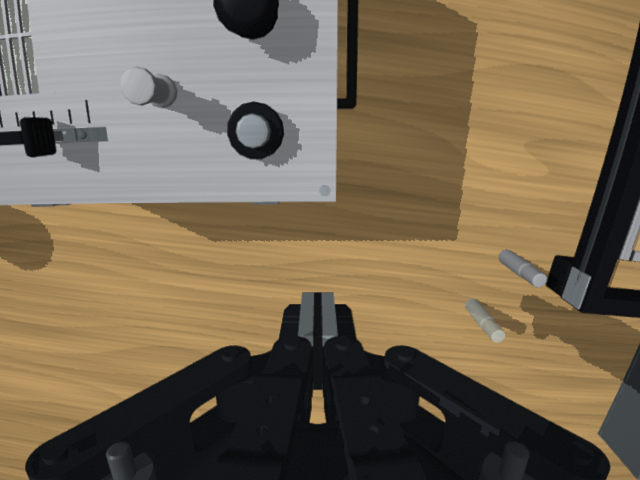

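View pics/side10.png

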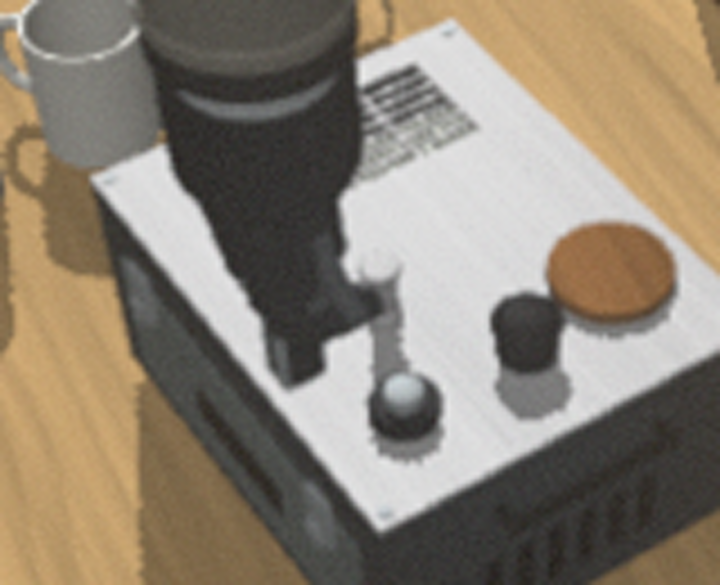

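```bash
python3 -c "
from station import bot
print(bot.hand_in())"
```

```text
the job is handed in; nothing more can be done
None
```

I slid the air-gate lever open to the third click, pressed the start button and let go. I handed the job in at about 14.2 s of the 54 s allowed; it reports no verdict.

- **Lever:** It started closed, at the first mark. With the shut fingertips behind the tab I pushed it through clicks one, two and three. After each click the force dropped from about 5 N to 0 and a wrist picture showed the tab one mark further on. After the third it stood at the fourth mark (0.042 m), and I then backed off. Push readings stayed between about 4 and 5.5 N.
- **Start button:** I pressed until it bottomed out, with about 15 N on the tool. Backing off 1 mm at a time gave roughly 7, 4, 4, 3 and 2 N. That fits the button's spring, so it was fully in. The last pictures show it standing proud again.
- **Last checks:** The lever is still at the third notch. The stop button, gauge and coaster look unmoved. I did not measure the other loose things again, but the tool never went near them while low.
- **Disagreements:** Contact with the button came about 4 mm higher in measured tool height than the given sizes predict. The finger also sat a few millimetres towards the front of the button's centre. Neither stopped it from being fully pressed.

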